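# Roll the sample bottle home into the bench reader

### The arm

A 6-joint arm with a two-finger parallel gripper is mounted at the origin on the work surface. World frame = base frame: x ahead of the robot, y to its left, z up, the work surface at z = 0. Lengths are in m, angles in rad, forces in N, time in s.
With the tool pointing down it reaches from about 0.35 to 0.775 m from the base axis. Payload 5.5 kg.
Tool frame: the origin (TCP) lies between the finger pads; the fingertips stand 19 mm ahead of it and the grasp point (between the pads) is the TCP; z points along the fingers, x is the direction in which the jaws open and shut, and the axes are right-handed (so a half turn about z gives the same grasp; the last joint's range is limited). The gripper opens to 85 mm and grips with 20 to 120 N. Pads are 22 mm wide; open, the fingers measure 114 mm over their backs; the gripper's body (76 mm by 85 mm) begins 54 mm behind the grasp point. The pads swing forward as they close: fully open they stand 13 mm farther back than shut.
Start: joints at [-1.318, 0.313, 0.046, 1.304, 0, 1.431], TCP at [0.22, -0.531, 0.25] pointing down, gripper open.
Joint ranges: [-2.76, 2.76], [-0.86, 1.69], [-1.03, 1.26], [-2.2, 2.34], [-1.47, 1.5], [-3.14, 3.14]. Speed limits (rad/s): [2.57, 2.57, 3.14, 3.14, 3.14, 3.14].

### API

Orientations are given as a unit quaternion [w, x, y, z].
In Python, from workcell import env gives the robot as it stands. The module is installed in compiled form; this text tells all that it offers.
- The arm moves only by the tool carry_out, never from a script. Its argument "steps" is a list of rows, each a list of 7 numbers: the gripper command: -1 is shut, 1 is fully open, values between are in proportion, then the shift along the tool's x, y, z in m, then the turn, a rotation vector about the tool's x, y, z in rad. A call has 1 to 20 rows; each row shifts and turns the commanded pose from where the row before left it, along the tool's axes as they then stand; what a row does not reach is not made up. A row lasts 1/8 s, in which the tool goes at most 62.5 mm and 10.7 degrees, less where a joint would pass 70% of its speed; a pose out of reach is approached as far as the arm can. A call with a gripper value outside its range is refused whole. The fingers move at their own pace and stop on an object; "grip_force" is the grip in N (left out, the last holds). Time passes only in rows, so rows that do not move let the fingers close. It gives the time, the measured TCP pose, the force and the opening at its end, in the units of the state.
- env.get_state(): the state, without advancing time (a new reading comes with each control period).
- env.read_camera(name): name is "scene" or "top" or "wrist"; returns a dict with "color" (400x640x3 uint8, red, green, blue), "K" (3x3 intrinsics, pixels), "R" (3x3) and "t" (3): a world point X has camera coordinates R X + t. Camera axes: x right, y down, z forward; pixel columns grow to the right and rows downward; lengths in m; the calibration is good to about 2 mm. A picture is of the moment at which its call begins. There is no depth.
- env.hand_in(): hands the job in, once; it reports no verdict.
The state is a dict: "clock": time; "joint_pos": joint angles; "qvel": joint speeds; "tau": joint torques, N m; "tcp_pos": TCP position; "orientation": TCP orientation; "wrist_force": force on the tool from outside, world axes, zero at the start; "ft_torque": the same for the moment, N m; "finger_gap": finger opening in m.
Only numpy, scipy, OpenCV 4.12 (cv2) and the standard library are available. Lean on these libraries where they do the work, as an engineer would, in place of code of your own. Each camera call takes 0.05 s, during which the arm holds its last target. There are 200 camera calls.

### The job

Take the upright pusher paddle by its handle and, with its blade, gently roll the sample bottle lying in the loading track along to the reader until it drops into the seat under the clear hood, fully home. Do not touch the bottle with the gripper, lift it out of the track or knock it along; then stand the paddle upright on the counter, off the track, and leave the other things on the counter where they are.

Things in the scene. Friction and masses are not known exactly. Their poses are not given: they have to be found in the camera images.
- seat (a point): Home place of the bottle in the fixed white bench reader: where the bottle's centre lies when home, 33 mm above the counter. +x: level push direction along the track; z up. Seat floor 8 mm above the counter, 2 mm below the track floor, from the step at x = -10 to the instrument's upright front face at x = +26.5 mm; past x = -10 the bottle drops in by itself and the step keeps it.
- track_end (a point): Middle of the floor at the open start of the straight level aluminium track, 230 mm before the seat, 10 mm above the counter; +x runs along the track to the seat. Side walls all along, inner faces at y = +/-55 mm, 6 mm thick, tops 26 mm above the counter. Nothing stands above the track before the hood.
- hood_edge (a point): Middle of the top front edge of the clear plastic hood over the seat, 10 mm before the seat's centre, 69 mm above the counter (roof 3 mm thick), 122 mm wide; its cheeks stand on the side walls. Axes as the seat's. Behind it the instrument begins at x = +36 mm, 200 mm wide, 165 mm long, 87 mm high, and 145 mm high beyond x = +85 mm.
- bottle: Amber round sample bottle, white screw cap, 100 mm long, about 160 g, lying across the track, free to roll: body 50 mm in diameter, 80 mm long; cap 44 mm in diameter. Origin on its axis, mid-length; its y axis is the bottle's axis, towards the cap; x and z turn as it rolls. Starts 100 to 140 mm short of the seat, centre 35 mm above the counter.
- paddle_handle (a point): Grasp point of the loose pusher paddle (250 g, standing upright): on its grey upright handle, 24 by 24 mm, 6 to 122 mm above the underside; this point is at 90 mm. +x: front. Upright steel blade at the front, 80 mm wide, 6 mm thick, from the underside up to 50 mm, its front face 38 mm ahead of this point. A foot plate, 70 mm wide, 6 mm thick, reaches to 22 mm behind it.
- paddle_foot (a point): Middle of the underside of the paddle's foot plate, 8 mm ahead (+x) of the handle's middle and 90 mm below the grasp point; same axes. Its height is 0 when the paddle stands on the counter.
- tall_bottle: Bystander: white bottle 60 mm in diameter, 130 mm high, standing; origin at the middle of its underside.
- pill_jar: Bystander: white jar 64 mm in diameter, 75 mm high, standing; origin at the middle of its underside.
- slide_box: Bystander: cardboard box 75 by 100 by 35 mm high; origin at the middle of its underside.
Mind the look-alikes: they are no part of the job. Leave any black look-alike of the bottle alone. Leave any green look-alike of the part that bears paddle_handle alone.

How it is judged:
On the way, in this order (a step that is already met when the one before it is completed fails the run):
1. the paddle pushes the bottle while it is still on the track (contact force between paddle and bottle above 0.03 N and x of bottle in the frame of seat below -0.02 m).
2. the bottle is in the seat under the hood (x of bottle in the frame of seat above -0.006 m and z of bottle in the frame of seat below 0.002 m), for 0.2 s.
At the end, for the whole second after the job is handed in: Bottle at rest in the seat: centre within 6 mm of it along the track, 12 mm across, at most 2 mm above, axis square to the track within 0.12 rad. Paddle released and at rest on the counter (underside within 5 mm of it, so off the track), upright within 0.1 rad (all of step 2 and x of bottle in the frame of seat below 0.006 m and y of bottle in the frame of seat between -0.012 and 0.012 m and z of bottle in the frame of seat above -0.004 m and angle between the y axis of bottle and the y axis of seat, either way round below 0.12 rad and linear speed of each of bottle, paddle below 0.02 m/s and angle between paddle_foot's own z axis and vertical below 0.1 rad and height (world z) of paddle_foot between -0.005 and 0.005 m); the robot touches nothing.
It fails at once if the gripper's fingers or the arm press on the bottle (over 0.5 N) (contact force between any of the fingers, the arm and bottle above 0.5 N).
It fails at once if the bottle is knocked along, faster than 0.35 m/s (linear speed of bottle above 0.35 m/s).
It fails at once if the bottle is lifted out of the track (more than 12 mm above its rolling height) (z of bottle in the frame of seat above 0.014 m).
It fails at once if a bystander is moved by more than 20 mm (distance of any of tall_bottle, pill_jar, slide_box from where it was at the start of the episode above 0.02 m).
It also fails if it takes over 53 s, if anything falls off the work surface, if the arm or the gripper's body presses on something with over 40 N, if the wrist force passes 120 N, or if a joint passes its speed limit or range.

## Working session

There is one attempt and no reset: what is moved stays moved. The work goes in short steps, Python scripts to look and compute and a tool call to move; the robot and the scene stay as the last step left them, time stands still between calls to the robot, and variables do not carry over. Pictures are saved under pics/ and viewed, about 8 in all and at most 12, crops included, and the job is handed in when it is done.

Besides the shell and the picture viewer there is one more tool, called by a JSON object that holds its "api" and its "payload". carry_out: Moves the arm, as the interface text tells. Its arguments: {"type":"object","properties":{"steps":{"type":"array","items":{"type":"array","items":{"type":"number"}}},"grip_force":{"type":"number"}},"required":["steps"]}

```bash
mkdir -p pics
python3 - <<'E'
from workcell import env
import cv2,pickle
d={}
for n in("scene","top"):
    c=env.read_camera(n);d[n]=c
    cv2.imwrite(f"pics/{n}0.png",c["color"][:,:,::-1])
    print(n,c["K"].tolist(),c["R"].round(4).tolist(),c["t"].round(4).tolist())
pickle.dump(d,open("cam0.pkl","wb"))
print(env.get_state())
E
```

```text
scene [[366.77947957548184, 0.0, 322.29929181375775], [0.0, 366.77947957548184, 195.56946023329766], [0.0, 0.0, 1.0]] [[0.8039, 0.5944, 0.0194], [0.4163, -0.5392, -0.7321], [-0.4247, 0.5966, -0.6809]] [-0.5315, -0.0696, 1.0549]
top [[496.061651710746, 0.0, 322.8378863949194], [0.0, 496.061651710746, 193.97019160652096], [0.0, 0.0, 1.0]] [[-0.0264, -0.9996, -0.0118], [-0.9851, 0.028, -0.1694], [0.1697, 0.0072, -0.9855]] [0.1754, 0.5249, 1.1036]
{'clock': 0.1, 'joint_pos': array([-1.31758706e+00,  3.13932226e-01,  4.51046479e-02,  1.30359302e+00,
       -5.44259438e-07,  1.43118792e+00]), 'qvel': array([ 0.00110165, -0.00081793,  0.00258922,  0.00177374,  0.00178413,
       -0.0001698 ]), 'tau': array([ 1.68584684e-03, -4.81727064e+01,  2.99243259e+01,  1.28037517e-02,
       -9.08941274e-05, -5.42347180e-06]), 'tcp_pos': array([ 0.21998734, -0.53080396,  0.249499  ]), 'orientation': array([-5.40537562e-04,  8.31502281e-01, -5.55520744e-01, -6.06124041e-04]), 'wrist_force': array([ 0.33673151,  0.45019025, -0.74976839]), 'ft_torque': array([ 0.03001136, -0.02675243, -0.05888091]), 'finger_gap': 0.08516249089512208}
```

View pics/top0.png

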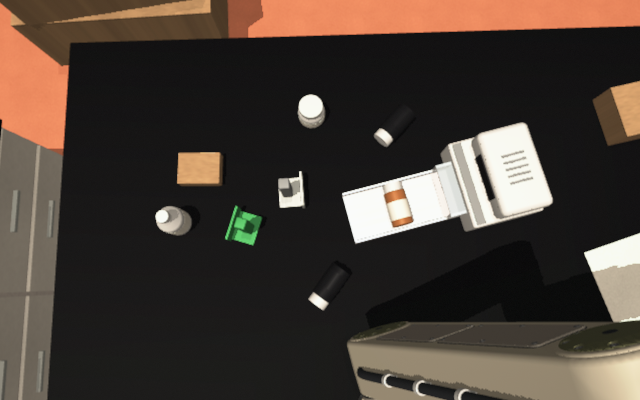

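View pics/scene0.png

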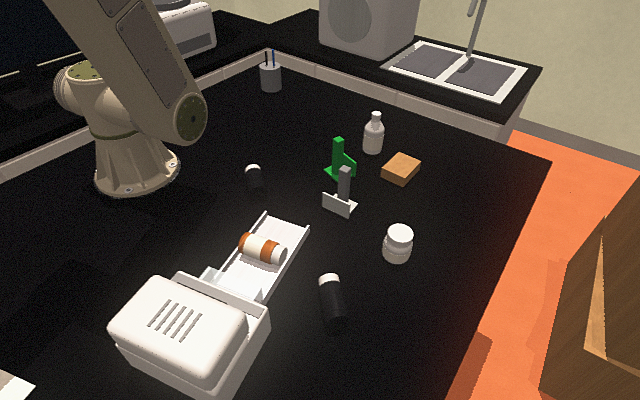

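The top picture shows the track from its open end at about (355,215) to the reader at about (455,190), with the amber bottle at (398,205). The paddle is at (290,190) with its blade on the right, near (303,190), facing the reader. The green look-alike is at (243,226) and the black ones at (395,125) and (330,285). I'll enlarge this area to read the points more closely.

Run:
```python
import cv2
im=cv2.imread("pics/top0.png")[130:260,265:475]
im=cv2.convertScaleAbs(im,alpha=1.0)
im=cv2.resize(im,None,fx=3.8,fy=3.8,interpolation=cv2.INTER_CUBIC)
for i in range(270,475,10):
    x=int((i-265+.5)*3.8); cv2.line(im,(x,0),(x,6 if i%50 else 20),(0,255,255),1); cv2.putText(im,str(i),(x-8,30),0,.3,(0,255,255))
for j in range(130,260,10):
    y=int((j-130+.5)*3.8); cv2.line(im,(0,y),(6,y),(0,255,255),1); cv2.putText(im,str(j),(8,y+4),0,.3,(0,255,255))
cv2.imwrite("pics/crop1.png",im); print(im.shape)
```

```text
(494, 798, 3)
```

View pics/crop1.png

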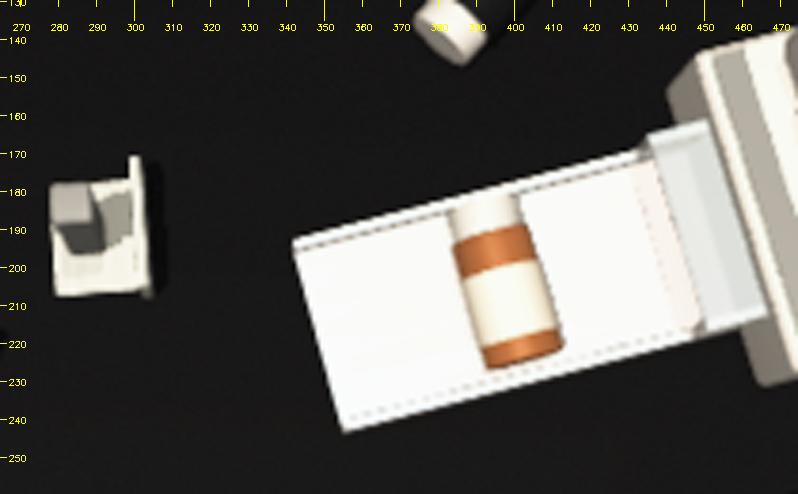

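```bash
cat > h.py <<'E'
import numpy as np,pickle
def ray(c,u,v,z):
    K,R,t=c["K"],np.array(c["R"]),np.array(c["t"]); C=-R.T@t
    d=R.T@np.linalg.solve(K,[u,v,1.]); return C+d*(z-C[2])/d[2]
def proj(c,X):
    p=c["K"]@(np.array(c["R"])@np.array(X)+c["t"]); return p[:2]/p[2]
E
python3 - <<'E'
from h import *
d=pickle.load(open("cam0.pkl","rb"));c=d["top"]
P=lambda x,y,z:ray(c,x/3.8+264.6,y/3.8+129.6,z)
q=dict(trA=(292,240,.026),trB=(344,432,.026),hdA=(648,137,.069),hdB=(702,333,.069),
 blA=(136,156,.05),blB=(148,297,.05),blfA=(142,158,.05),hn=(71,202,.122),h1=(50,184,.122),h2=(90,182,.122),h3=(54,222,.122),
 ft1=(56,296,.006),cap=(483,190,.037), base=(525,358,.03))
r={k:P(*v) for k,v in q.items()}
for k,v in r.items(): print(k,v.round(4))
n=lambda a,b:(np.linalg.norm(r[a]-r[b]).round(4),np.degrees(np.arctan2(*(r[b]-r[a])[1::-1])).round(1))
for a,b in(("trA","trB"),("hdA","hdB"),("blA","blB"),("h1","h2"),("h1","h3"),("cap","base")):print(a,b,n(a,b))
te=(r["trA"]+r["trB"])/2;he=(r["hdA"]+r["hdB"])/2
print("te",te,"he",he,np.linalg.norm((he-te)[:2]),"ang",np.degrees(np.arctan2(*(he-te)[1::-1])))
C=-np.array(c["R"]).T@c["t"];print("C",C)
s=d["scene"]
for X in (r["hn"],te,he,r["trA"],r["trB"],r["hdA"],r["hdB"],r["blA"],r["blB"]): print(proj(s,X).round(1))
E
```

```text
trA [0.5345 0.1172 0.026 ]
trB [0.4149 0.0894 0.026 ]
hdA [ 0.5839 -0.0975  0.069 ]
hdB [ 0.4644 -0.1217  0.069 ]
blA [0.5853 0.2118 0.05  ]
blB [0.4979 0.2061 0.05  ]
blfA [0.584  0.2081 0.05  ]
hn [0.5435 0.2457 0.122 ]
h1 [0.5543 0.2575 0.122 ]
h2 [0.5549 0.2346 0.122 ]
h3 [0.5322 0.2555 0.122 ]
ft1 [0.5065 0.2661 0.006 ]
cap [ 0.5606 -0.0012  0.037 ]
base [ 0.4567 -0.0225  0.03  ]
trA trB (np.float64(0.1228), np.float64(-166.9))
hdA hdB (np.float64(0.1218), np.float64(-168.6))
blA blB (np.float64(0.0876), np.float64(-176.3))
h1 h2 (np.float64(0.0229), np.float64(-88.7))
h1 h3 (np.float64(0.0223), np.float64(-174.7))
cap base (np.float64(0.1063), np.float64(-168.4))
te [0.47471986 0.10330718 0.026     ] he [ 0.52415011 -0.10959961  0.069     ] 0.21856955279681234 ang -76.92928612932367
C [0.33444635 0.15270727 1.17861232]
[344.5 168.6]
[286.3 217.3]
[233.7 275.6]
[309.1 225. ]
[264.4 209.9]
[260.2 287.3]
[208.4 264.5]
[349.2 205.1]
[319.2 191.6]
```

Run:
```python
import cv2
im=cv2.imread("pics/scene0.png")[150:320,190:370]
k=3.5
im=cv2.resize(im,None,fx=k,fy=k,interpolation=cv2.INTER_CUBIC)
for i in range(190,370,10):
    x=int((i-190+.5)*k); cv2.line(im,(x,0),(x,6),(0,255,255),1); cv2.putText(im,str(i),(x-8,16),0,.3,(0,255,255))
for j in range(150,320,10):
    y=int((j-150+.5)*k); cv2.line(im,(0,y),(6,y),(0,255,255),1); cv2.putText(im,str(j),(8,y+4),0,.3,(0,255,255))
cv2.imwrite("pics/crop2.png",im); print(im.shape)
```

```text
(595, 630, 3)
```

View pics/crop2.png

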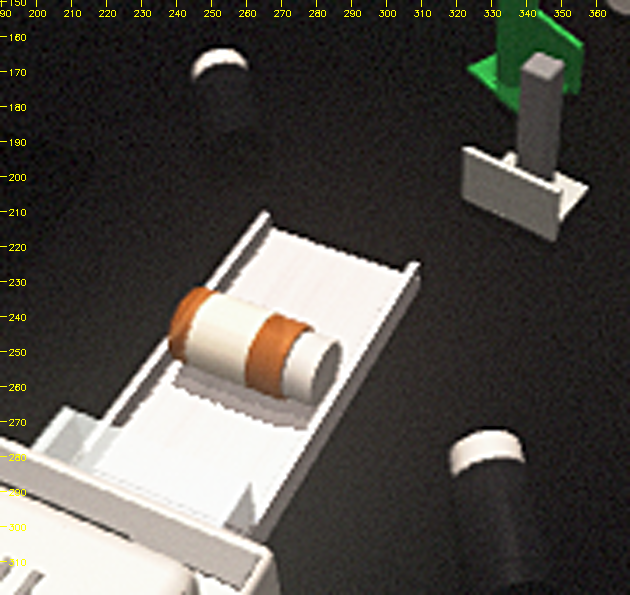

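The track checks out: start to hood edge is 219 mm (should be 220), width 122 mm, heading -77°. The scene crop agrees: track corners at (265,210) and (309,225), handle top at (345,168), blade top from (322,192) to (350,204). Next is the paddle's yaw from both views.

Run:
```python
from h import *
from scipy.optimize import least_squares
d=pickle.load(open("cam0.pkl","rb"));s,c=d["scene"],d["top"]
S=lambda x,y:(x/3.5+189.6,y/3.5+149.6)
T=lambda x,y:(x/3.8+264.6,y/3.8+129.6)
# local paddle points (handle frame, z above underside) and pixel readings
obs=[(s,(38,40,.05),S(556,190)),(s,(38,-40,.05),S(463,150)),(s,(38,40,0),S(556,241)),(s,(38,-40,0),S(463,199)),
 (c,(38,40,.05),T(142,157)),(s,(0,0,.122),S(543,66)),(c,(0,0,.122),T(71,202)),(c,(-22,-35,.006),T(56,297))]
def f(p):
    a=p[2];r=[]
    for cam,(x,y,z),px in obs:
        x,y=x/1e3,y/1e3
        X=[p[0]+x*np.cos(a)-y*np.sin(a),p[1]+x*np.sin(a)+y*np.cos(a),z]
        r+=list(proj(cam,X)-px)
    return r
o=least_squares(f,[.5435,.2457,-1.5],loss="soft_l1");print(o.x[:2].round(4),np.degrees(o.x[2]),np.round(o.fun,1))
```

```text
[0.543  0.2467] -86.96803403271704 [ 0.4  1.3 -0.3  0.2 -1.   0.8 -0.6  0.2 -1.2 -0.1 -0.1 -0.1 -0.5  0.3
 -0.3 -0.4]
```

{"api": "carry_out", "payload": {"steps": [[1,0,0,0,0,0,-0.175],[1,0,0,0,0,0,-0.175],[1,0,0,0,0,0,-0.175],[1,0,0,0,0,0,-0.175],[1,0,0,0,0,0,-0.175],[1,0,0,0,0,0,-0.175],[1,0,0,0,0,0,-0.175],[1,0,0,0,0,0,-0.175],[1,0,0,0,0,0,-0.175],[1,0,0,0,0,0,-0.175],[1,0,0,0,0,0,-0.175],[1,0,0,0,0,0,-0.175],[1,0,0,0,0,0,-0.175],[1,0,0,0,0,0,-0.175],[1,0,0,0,0,0,-0.175],[1,0,0,0,0,0,-0.175]], "grip_force": 60}}

```text
clock: 2.1
tcp_pos: [0.22, -0.5309, 0.2498]
orientation: [-0.0, 0.687, 0.727, 0.0]
wrist_force: [0.7, 0.1, -0.3]
finger_gap: 0.0854
```

{"api": "carry_out", "payload": {"steps": [[1,0.0447,0.0214,0,0,0,0],[1,0.0447,0.0214,0,0,0,0],[1,0.0447,0.0214,0,0,0,0],[1,0.0447,0.0214,0,0,0,0],[1,0.0447,0.0214,0,0,0,0],[1,0.0447,0.0214,0,0,0,0],[1,0.0447,0.0214,0,0,0,0],[1,0.0447,0.0214,0,0,0,0],[1,0.0447,0.0214,0,0,0,0],[1,0.0447,0.0214,0,0,0,0],[1,0.0447,0.0214,0,0,0,0],[1,0.0447,0.0214,0,0,0,0],[1,0.0447,0.0214,0,0,0,0],[1,0.0447,0.0214,0,0,0,0],[1,0.0447,0.0214,0,0,0,0],[1,0.0447,0.0214,0,0,0,0],[1,0.0447,0.0214,0,0,0,0],[1,0,0,0,0,0,0]]}}

```text
clock: 4.35
tcp_pos: [0.5449, 0.249, 0.2487]
orientation: [-0.0, 0.687, 0.726, -0.001]
wrist_force: [-0.3, -0.4, -0.7]
finger_gap: 0.0853
```

Run:
```python
from workcell import env
from h import *
import cv2
c=env.read_camera("wrist");cv2.imwrite("pics/w1.png",c["color"][:,:,::-1])
s=env.get_state();print(s["tcp_pos"],s["orientation"],s["joint_pos"].round(3))
pickle.dump({k:c[k] for k in("K","R","t")},open("w1.pkl","wb"))
a=np.radians(-87)
for x,y,z in((0,0,.122),(12,12,.122),(-12,12,.122),(-12,-12,.122),(12,-12,.122),(38,40,.05),(38,-40,.05)):
    x,y=x/1e3,y/1e3
    print((x,y,z),proj(c,[.543+x*np.cos(a)-y*np.sin(a),.2467+x*np.sin(a)+y*np.cos(a),z]).round(1))
```

```text
[0.54423203 0.24737657 0.24900357] [-3.47756359e-04  6.87872810e-01  7.25830484e-01 -9.92721632e-04] [ 0.293  0.36   0.11   1.322 -0.     0.239]
(0.0, 0.0, 0.122) [313.5 193.8]
(0.012, 0.012, 0.122) [299.1 207.7]
(-0.012, 0.012, 0.122) [327.9 207.7]
(-0.012, -0.012, 0.122) [328.2 179.6]
(0.012, -0.012, 0.122) [298.8 179.5]
(0.038, 0.04, 0.05) [278.8 212.9]
(0.038, -0.04, 0.05) [276.6 137.7]
```

View pics/w1.png

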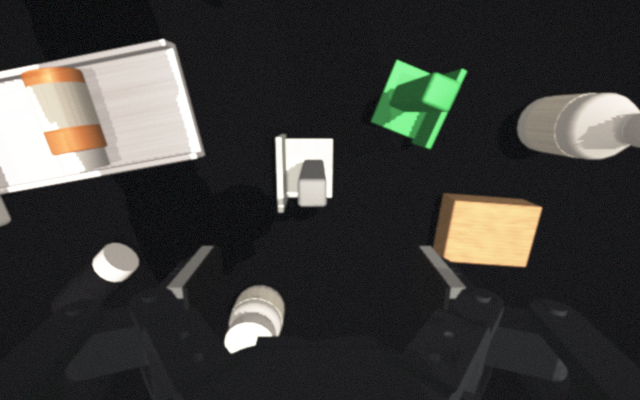

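The wrist picture shows the handle top at (312,191) against a prediction of (313,194). It lies between the open jaws, with the blade towards the track, so I'll descend and grip.

{"api": "carry_out", "payload": {"steps": [[1,0,0,0.03,0,0,0],[1,0,0,0.03,0,0,0],[1,0,0,0.03,0,0,0],[1,0,0,0.03,0,0,0],[1,0,0,0.025,0,0,0],[1,0,0,0.014,0,0,0],[1,0,0,0,0,0,0],[-1,0,0,0,0,0,0],[-1,0,0,0,0,0,0],[-1,0,0,0,0,0,0],[-1,0,0,0,0,0,0],[-1,0,0,0,0,0,0],[-1,0,0,0,0,0,0],[-1,0,0,0,0,0,0],[-1,0,0,0,0,0,0]], "grip_force": 60}}

```text
clock: 6.28
tcp_pos: [0.5451, 0.2462, 0.092]
orientation: [0.001, 0.689, 0.725, 0.0]
wrist_force: [-0.9, -1.4, 5.9]
finger_gap: 0.0229
```

{"api": "carry_out", "payload": {"steps": [[-1,0,0,-0.01,0,0,0],[-1,0,0,-0.02,0,0,0],[-1,0,0,-0.02,0,0,0],[-1,0,0,0,0,0,-0.088],[-1,0,0,0,0,0,-0.088],[-1,-0.02,-0.0125,0,0,0,0],[-1,-0.02,-0.0125,0,0,0,0],[-1,-0.02,-0.0125,0,0,0,0],[-1,-0.02,-0.0125,0,0,0,0],[-1,-0.02,-0.0125,0,0,0,0],[-1,-0.02,-0.0125,0,0,0,0],[-1,-0.02,-0.0125,0,0,0,0],[-1,-0.018,-0.0125,0,0,0,0],[-1,0,0,0,0,0,0],[-1,0,0,0,0,0,0]]}}

```text
clock: 8.15
tcp_pos: [0.4828, 0.0702, 0.1413]
orientation: [-0.0, 0.622, 0.783, 0.0]
wrist_force: [-0.1, -0.0, -2.0]
finger_gap: 0.0236
```

Run:
```python
from workcell import env
from h import *
import cv2
a=env.read_camera("wrist");b=env.read_camera("top")
pickle.dump(dict(w=a,t=b),open("w2.pkl","wb"))
s=env.get_state();print(s["clock"],s["tcp_pos"].round(4),s["orientation"].round(3),s["wrist_force"].round(1),s["finger_gap"])
A=cv2.resize(a["color"][:240,:,::-1],(800,300),interpolation=cv2.INTER_CUBIC)
B=cv2.resize(b["color"][130:260,275:500,::-1],(520,300),interpolation=cv2.INTER_CUBIC)
B=cv2.copyMakeBorder(B,0,0,0,280,0)
cv2.imwrite("pics/w2.png",np.vstack([A,B]))
```

```text
8.25 [0.4829 0.0704 0.1413] [-0.     0.622  0.783  0.   ] [ 0.4  0.1 -1.8] 0.02356475780095451
```

View pics/w2.png

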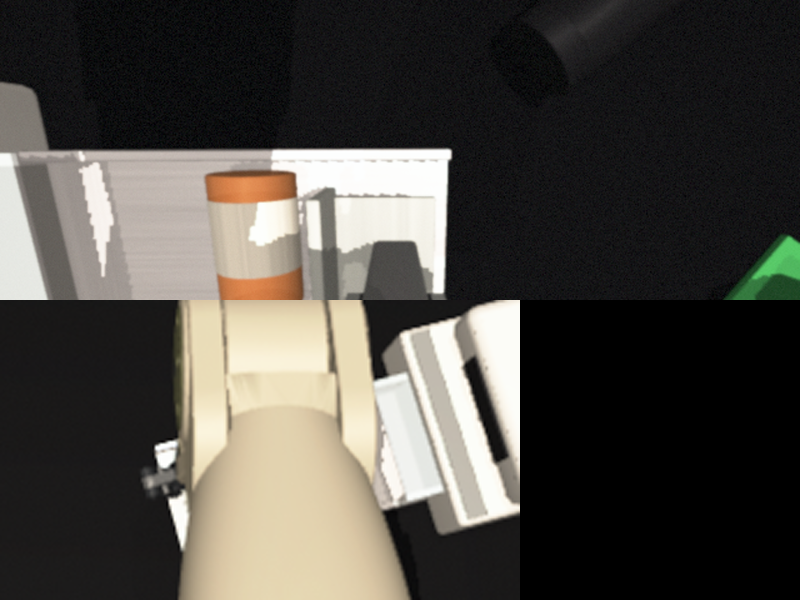

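Run:
```python
from h import *
w=pickle.load(open("w2.pkl","rb"))["w"]
t=np.array([.225,-.9744]);n=np.array([.9744,.225]);seat=np.array([.5265,-.120])
for u,v,z in((297,185,.035),(207,185,.035),(447,152,.026),(306,205,.0995),(323,190,.0995),(0,152,.026)):
    X=ray(w,u/1.25,v/1.25,z);print(u,v,X.round(4),((X[:2]-seat)@t).round(4),((X[:2]-seat)@n).round(4))
C=-w["R"].T@w["t"];print(C,(C[:2]-seat)@t)
```

```text
297 185 [0.4551 0.0051 0.035 ] -0.138 -0.0414
207 185 [ 0.467  -0.0461  0.035 ] -0.0854 -0.0414
447 152 [0.4173 0.0867 0.026 ] -0.226 -0.0599
306 205 [0.4521 0.0242 0.0995] -0.1573 -0.04
323 190 [0.4442 0.0301 0.0995] -0.1648 -0.0464
0 152 [ 0.4771 -0.1717  0.026 ] 0.0392 -0.0597
[0.41750186 0.0550973  0.26552083] -0.19513939301669872
```

The bottle's back is at -138 mm and the blade's front at -157 mm, centred and square to the track. I'll lower the blade and push gently.

{"api": "carry_out", "payload": {"steps": [[-1,0,0,0.008,0,0,0],[-1,0,0,0.009,0,0,0],[-1,0,0,0.009,0,0,0],[-1,0,0,0.008,0,0,0],[-1,0,0,0,0,0,0],[-1,-0.004,0,0,0,0,0],[-1,-0.004,0,0,0,0,0],[-1,-0.003,0,0,0,0,0],[-1,-0.003,0,0,0,0,0],[-1,-0.003,0,0,0,0,0],[-1,-0.003,0,0,0,0,0],[-1,-0.003,0,0,0,0,0],[-1,-0.003,0,0,0,0,0],[-1,-0.003,0,0,0,0,0],[-1,-0.003,0,0,0,0,0],[-1,-0.003,0,0,0,0,0],[-1,-0.003,0,0,0,0,0]]}}

```text
clock: 10.38
tcp_pos: [0.4913, 0.0325, 0.1073]
orientation: [0.0, 0.622, 0.783, -0.0]
wrist_force: [0.5, -0.1, -2.4]
finger_gap: 0.023
```

Run:
```python
from workcell import env
from h import *
import cv2
a=env.read_camera("wrist");b=env.read_camera("scene")
pickle.dump(dict(w=a,s=b),open("w3.pkl","wb"))
s=env.get_state();print(s["clock"],s["tcp_pos"].round(4),s["orientation"].round(3),s["wrist_force"].round(1),s["finger_gap"])
A=cv2.resize(a["color"][:240,:,::-1],(800,300),interpolation=cv2.INTER_CUBIC)
B=cv2.resize(b["color"][190:315,185:345,::-1],(384,300),interpolation=cv2.INTER_CUBIC)
B=cv2.copyMakeBorder(B,0,0,0,416,0)
cv2.imwrite("pics/w3.png",np.vstack([A,B]))
```

```text
10.475 [0.4914 0.0325 0.1073] [ 0.     0.623  0.783 -0.   ] [-0.3  0.1 -3. ] 0.023381394796853985
```

View pics/w3.png

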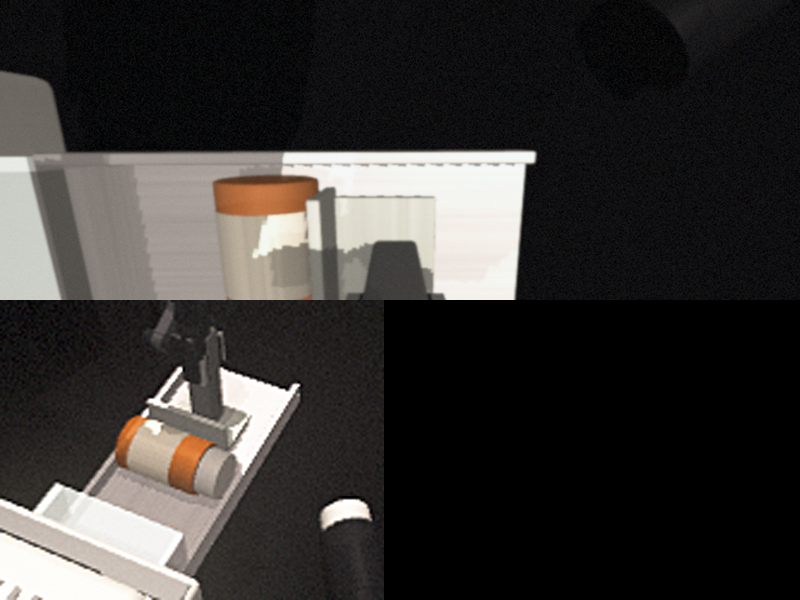

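The blade is behind the bottle and the bottle has rolled about 20 mm, square in the track. Continuing.

{"api": "carry_out", "payload": {"steps": [[-1,-0.003,0,0,0,0,0],[-1,-0.003,0,0,0,0,0],[-1,-0.003,0,0,0,0,0],[-1,-0.003,0,0,0,0,0],[-1,-0.003,0,0,0,0,0],[-1,-0.003,0,0,0,0,0],[-1,-0.003,0,0,0,0,0],[-1,-0.003,0,0,0,0,0],[-1,-0.003,0,0,0,0,0],[-1,-0.003,0,0,0,0,0],[-1,-0.003,0,0,0,0,0],[-1,-0.003,0,0,0,0,0],[-1,-0.003,0,0,0,0,0],[-1,-0.003,0,0,0,0,0],[-1,-0.003,0,0,0,0,0],[-1,-0.003,0,0,0,0,0],[-1,-0.003,0,0,0,0,0],[-1,-0.003,0,0,0,0,0]]}}

```text
clock: 12.72
tcp_pos: [0.5034, -0.02, 0.1073]
orientation: [0.0, 0.622, 0.783, -0.0]
wrist_force: [-0.5, 0.6, -2.1]
finger_gap: 0.0234
```

{"api": "carry_out", "payload": {"steps": [[-1,-0.003,0,0,0,0,0],[-1,-0.003,0,0,0,0,0],[-1,-0.003,0,0,0,0,0],[-1,-0.003,0,0,0,0,0],[-1,-0.003,0,0,0,0,0],[-1,-0.003,0,0,0,0,0],[-1,-0.003,0,0,0,0,0],[-1,-0.003,0,0,0,0,0],[-1,-0.003,0,0,0,0,0],[-1,-0.003,0,0,0,0,0],[-1,-0.003,0,0,0,0,0],[-1,0,0,0,0,0,0]]}}

```text
clock: 14.22
tcp_pos: [0.511, -0.0522, 0.1073]
orientation: [0.0, 0.623, 0.783, -0.0]
wrist_force: [0.2, -0.4, -2.2]
finger_gap: 0.0234
```

Run:
```python
from workcell import env
from h import *
import cv2
a=env.read_camera("wrist");b=env.read_camera("scene")
pickle.dump(dict(w=a,s=b),open("w4.pkl","wb"))
s=env.get_state();print(s["clock"],s["tcp_pos"].round(4),s["orientation"].round(3),s["wrist_force"].round(1),s["finger_gap"])
p=s["tcp_pos"];print("blade",(p[0]-.5265)*.225-(p[1]+.12)*.9744+.038)
A=cv2.resize(a["color"][:240,:,::-1],(800,300),interpolation=cv2.INTER_CUBIC)
B=cv2.resize(b["color"][190:315,185:345,::-1],(384,300),interpolation=cv2.INTER_CUBIC)
B=cv2.copyMakeBorder(B,0,0,0,416,0)
cv2.imwrite("pics/w4.png",np.vstack([A,B]))
```

```text
14.325 [ 0.5108 -0.052   0.1073] [-0.     0.622  0.783 -0.   ] [ 0.4  0.  -3.3] 0.023403798402780614
blade -0.031788387133240205
```

View pics/w4.png

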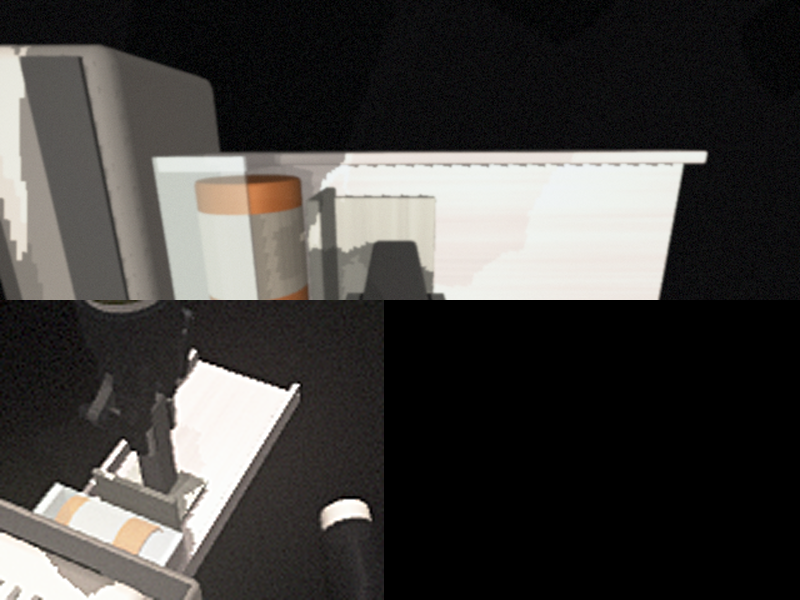

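The bottle is under the hood, with a gap between it and the blade. I'll work out its centre along the track.

Run:
```python
from h import *
t=np.array([.225,-.9744]);n=np.array([.9744,.225]);seat=np.array([.5265,-.120])
for f,pts in(("w3",((318,190),(216,190))),("w4",((303,190),(197,190)))):
    w=pickle.load(open(f+".pkl","rb"))["w"];C=-w["R"].T@w["t"];cx,cz=(C[:2]-seat)@t,C[2]
    z=.035 if f=="w3" else .033; an=[]
    for u,v in pts:
        X=ray(w,u/1.25,v/1.25,z);x=(X[:2]-seat)@t;an.append(np.arctan2(x-cx,cz-z)) ; print(f,u,x.round(4),((X[:2]-seat)@n).round(4))
    m=sum(an)/2;print("centre x",(cx+np.tan(m)*(cz-z)).round(4))
w=pickle.load(open("w4.pkl","rb"))["w"]
for u,v,z in((246,157,.069),(155,157,.069),(707,152,.026)): X=ray(w,u/1.25,v/1.25,z);print(u,((X[:2]-seat)@t).round(4),((X[:2]-seat)@n).round(4))
```

```text
w3 318 -0.1181 -0.0429
w3 216 -0.0672 -0.0429
centre x -0.0936
w4 303 -0.0231 -0.0426
w4 197 0.0304 -0.0426
centre x 0.0025
246 -0.0093 -0.0603
155 0.0275 -0.0603
707 -0.2282 -0.0611
```

The bottle's centre is at about +2 mm and the blade's front at -32 mm, so it has dropped home clear of the blade. I'll nudge the blade 4 mm further to be sure, then retreat and bring the paddle back to its old spot.

{"api": "carry_out", "payload": {"steps": [[-1,-0.002,0,0,0,0,0],[-1,-0.002,0,0,0,0,0],[-1,0,0,0,0,0,0],[-1,0.01,0,0,0,0,0],[-1,0.02,0,0,0,0,0],[-1,0.03,0,0,0,0,0],[-1,0,0,-0.016,0,0,0],[-1,0,0,-0.017,0,0,0],[-1,0,0,-0.017,0,0,0],[-1,0.0284,0.0125,0,0,0,0],[-1,0.0284,0.0125,0,0,0,0],[-1,0.0284,0.0125,0,0,0,0],[-1,0.0284,0.0125,0,0,0,0],[-1,0.0284,0.0125,0,0,0,0],[-1,0.0284,0.0125,0,0,0,0],[-1,0.0284,0.0125,0,0,0,0],[-1,0.0284,0.0125,0,0,0,0],[-1,0,0,0,0,0,0],[-1,0,0,0,0,0,0]]}}

```text
clock: 16.7
tcp_pos: [0.5433, 0.247, 0.157]
orientation: [-0.0, 0.622, 0.783, -0.001]
wrist_force: [0.4, 0.2, -2.5]
finger_gap: 0.0235
```

{"api": "carry_out", "payload": {"steps": [[-1,0,0,0.02,0,0,0],[-1,0,0,0.02,0,0,0],[-1,0,0,0.012,0,0,0],[-1,0,0,0.006,0,0,0],[-1,0,0,0.003,0,0,0],[-1,0,0,0.002,0,0,0],[-1,0,0,0,0,0,0],[-1,0,0,0,0,0,0]]}}

```text
clock: 17.7
tcp_pos: [0.5447, 0.2466, 0.0946]
orientation: [0.0, 0.622, 0.783, 0.0]
wrist_force: [-0.8, 0.1, -1.7]
finger_gap: 0.0235
```

{"api": "carry_out", "payload": {"steps": [[-1,0,0,0.001,0,0,0],[-1,0,0,0.001,0,0,0],[-1,0,0,0,0,0,0],[-1,0,0,0,0,0,0]]}}

```text
clock: 18.2
tcp_pos: [0.5444, 0.2465, 0.0922]
orientation: [0.0, 0.622, 0.783, -0.0]
wrist_force: [0.6, -0.3, -2.0]
finger_gap: 0.0235
```

{"api": "carry_out", "payload": {"steps": [[-1,0,0,0.001,0,0,0],[-1,0,0,0,0,0,0],[-1,0,0,0,0,0,0]]}}

```text
clock: 18.58
tcp_pos: [0.5446, 0.2465, 0.092]
orientation: [0.0, 0.622, 0.783, 0.0]
wrist_force: [-2.0, -2.1, 5.7]
finger_gap: 0.0234
```

The paddle is now bearing on the counter, with the same reading as when I first gripped it. I'll open and rise.

{"api": "carry_out", "payload": {"steps": [[-0.2,0,0,0,0,0,0],[0.2,0,0,0,0,0,0],[1,0,0,0,0,0,0],[1,0,0,0,0,0,0],[1,0,0,0,0,0,0],[1,0,0,0,0,0,0],[1,0,0,-0.02,0,0,0],[1,0,0,-0.03,0,0,0],[1,0,0,-0.04,0,0,0],[1,0,0,-0.04,0,0,0],[1,0,0,-0.04,0,0,0],[1,0,0,-0.03,0,0,0],[1,0,0,0,0,0,0],[1,0,0,0,0,0,0]]}}

```text
clock: 20.32
tcp_pos: [0.5442, 0.2464, 0.2904]
orientation: [-0.0, 0.622, 0.783, -0.0]
wrist_force: [0.1, -0.3, -0.7]
finger_gap: 0.0854
```

Run:
```python
from workcell import env
from h import *
import cv2
a=env.read_camera("wrist");b=env.read_camera("scene");c=env.read_camera("top")
pickle.dump(dict(w=a,s=b,t=c),open("w5.pkl","wb"))
s=env.get_state();print(s["clock"],s["tcp_pos"].round(4),s["wrist_force"].round(1),s["finger_gap"])
A=b["color"][140:340,150:470,::-1];A=cv2.resize(A,(480,300),interpolation=cv2.INTER_CUBIC)
B=cv2.resize(a["color"][:300,100:420,::-1],(320,300))
D=cv2.resize(c["color"][80:280,150:683,::-1],(800,300),interpolation=cv2.INTER_CUBIC) if 0 else cv2.resize(c["color"][80:270,150:640,::-1],(774,300),interpolation=cv2.INTER_CUBIC)
D=cv2.copyMakeBorder(D,0,0,0,26,0)
cv2.imwrite("pics/w5.png",np.vstack([np.hstack([A,B]),D]))
```

```text
20.475 [0.5438 0.2463 0.2897] [-1.2  0.2  0.5] 0.08542625762888213
```

View pics/w5.png

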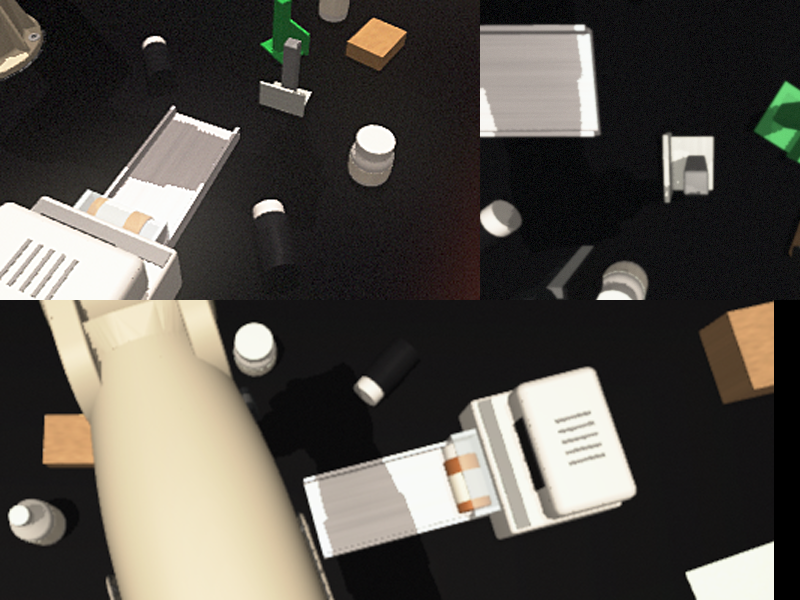

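The bottle lies under the hood, at about (467,482) in the lower panel, square to the track. The paddle stands upright and released, and the bystanders are where they were. A quick numeric check, then hand in.

Run:
```python
from workcell import env
from h import *
c=pickle.load(open("w5.pkl","rb"))["t"];k=774/490
t=np.array([.225,-.9744]);n=np.array([.9744,.225]);seat=np.array([.5265,-.120])
X=ray(c,150+467/k,80+182/k,.045);print("along",(X[:2]-seat)@t,"across",(X[:2]-seat)@n)
print(env.hand_in())
```

```text
along 0.0008158005450649186 across -0.008273792567721091
the job is handed in; nothing more can be done
None
```

The bottle is in the seat under the hood and the paddle stands upright and released on the counter. I've handed the job in, about 20.5 s into the 53 s allowed.

I gripped the grey paddle by its handle and set the blade about 4 mm above the track floor behind the bottle. I rolled the bottle along at 24 mm/s until it dropped into the seat, then put the paddle back on its old spot.

**Last checks:**
- **Bottle along the track:** its centre read 0.8 mm from the seat in the top picture. Just after the push the wrist picture gave 2.5 mm. The limit is 6 mm.
- **Bottle across the track:** it read about -8 mm, from a rough pixel reading. The walls leave only 5 mm of play either way, so I take the extra as reading error. The limit is 12 mm.
- **Bottle angle:** it looked square to the track in the top picture; I did not measure the angle.
- **Paddle:** I felt it touch the counter before letting go. It looked upright in the pictures afterwards, and the gripper was open and well above it.
- **Other things on the counter:** the bystanders and look-alikes looked unmoved by eye; I did not measure them. The arm hid part of that area from the top camera.

The track's start read 2 to 4 mm differently in the wrist and top cameras, which did not matter for the push.

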